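# Air the drying box

## Task

Air out the small drying box: first swing its blue front door wide open by the upright pull, about square to the box, while the lid is still shut. Then lift the sprung white lid by its bar until its black right-hand edge is in line with the red index arm, and finish there still holding the lid up steadily with the gripper, because it springs shut when let go. Leave the door open, the index arm as it is set, and do not disturb the pink-topped bottle, the solder spool and the sanding block.

Things in the scene. Friction and masses are not known exactly. Their poses are not given: they have to be found in the camera images.
- box: Grey drying box fixed to the desk, 140 mm deep (its x), 160 mm wide (its y), 122 mm high to the top of the shut lid. Origin at the centre of its underside on the desk; its own -x is the front with the door (towards the robot), +y its left, z up. It stands at varying places and yaw. A drying wooden part lies fixed inside.
- door (a joint): Opening angle of the blue front door, rad: 0 shut, up to 1.75; it may start slightly ajar. Light friction, it stays where it is left. Hinge axis vertical at the left (+y) front edge of the box; seen from above it opens clockwise, its free right end coming towards the robot and then to the left.
- door_handle (a point): Top end of the door's pull: round upright steel bar, 11 mm diameter, 90 mm long, 36 mm in front of the door's middle plane, 28 mm gap behind, 130 mm from the hinge. Point on the bar's axis at its top, 120 mm above the desk. Upper standoff 47 mm below the top, so the top can be pinched from above at any yaw. Site axes turn with the door: -x out of its front face, +y to the hinge.
- door_hinge (a point): Point on the door's vertical hinge axis, at the same height as door_handle.
- lid (a joint): Opening angle of the white lid, rad: 0 shut (level), up to 1.3. A spring shuts it: about 4 N are needed at the bar at the start, about 7 N at 0.7 rad.
- lid_handle (a point): Middle of the lid's grip bar: round level steel bar, 12 mm diameter, along the box's y, 76 mm between its posts, axis 34 mm above the lid's face (28 mm clear), 130 mm in front of the lid hinge, 156 mm above the desk when shut. It can turn between the fingers: the gripper may stay upright while lifting. Site axes turn with the lid: -x from hinge to front edge.
- lid_hinge (a point): Middle of the lid's hinge axis, at the rear top edge of the box, 119 mm above the desk; the axis is level, along the box's y.
- index (a joint): Angle of the red index arm, rad, on the same axis and scale as the lid's angle: the lid is in line with the arm when both values are equal. Set to a different value each time (0.4 to 0.75); held by friction, not to be moved.
- index_tip (a point): Flag at the tip of the red index arm, outside the box's right (-y) side beside a graduated aluminium arc; 155 mm from the hinge axis, 96 mm to the right of the lid's middle. The point's x axis lies along the arm.
- pink_bottle: Paint bottle with a pink-topped white cap, 31 x 31 x 66 mm, stands on the desk to the right of the box, origin under its centre. Not to be disturbed.
- spool: Solder spool with blue flanges, 51 mm diameter, 36 mm high, stands on the desk to the left in front of the box, origin under its centre. Not to be disturbed.
- sanding_block: Brown sanding block, 28 x 66 x 18 mm, lies on the desk to the right in front of the box, origin under its centre. Not to be disturbed.

How it is judged:
By the outcome, as a careful person would: the job done as asked, in the order asked, and still so for the second after the job is handed in, while the arm keeps its last pose, push and grip.
It also fails if it takes over 53 s, if anything falls off the work surface, if the arm or the gripper's body presses on something with over 40 N, if the wrist force passes 120 N, or if a joint passes its speed limit or range.

## Robot

A 7-joint arm with a two-finger parallel gripper is mounted at the origin on a cart in front of the work surface, level with it; the furniture and walls round the work are solid. World frame = base frame: x ahead of the robot, y to its left, z up, the work surface at z = 0. Lengths are in mm, angles in rad, forces in N, time in s.
With the tool pointing down it reaches from about 425 to 1025 mm from the base axis. Payload 9.4 kg.
Tool frame: the origin (TCP) lies on the mounting face of the last link; the fingertips stand 186 mm ahead of it and the grasp point (between the pads) lies 167 mm ahead of it; z points along the fingers, y is the line along which they close (so a half turn about z gives the same grasp; the last joint's range is limited). The gripper opens to 93 mm and grips with 3 to 60 N. Pads are 15 mm wide; open, the fingers measure 128 mm over their backs; the gripper's body (75 mm by 188 mm) begins 65 mm behind the grasp point.
Start: joints at [1.171, 0.599, -0.003, 1.599, 0.002, 0.943, -0.08], TCP at [229.985, -687.555, 404.718] pointing down, gripper open.
Joint ranges: [-2.57, 2.57], [-0.35, 1.97], [-1.29, 1.29], [0.11, 2.56], [-1.05, 4.19], [0.11, 1.86], [-2.63, 2.63]. Speed limits (rad/s): [2.22, 2.22, 3.01, 3.01, 3.14, 3.14, 3.14].

## Interface

Orientations are given as a unit quaternion [x, y, z, w].
In Python, from workcell import * gives the robot as it stands.
- The arm moves only by the shell command python3 -m creep 'ROWS' [OPENING]. ROWS is a JSON object of lists of equal length, an entry for each row: "slide": the shift along the tool's x, y, z in mm, a list of three; "turn": the turn about the tool's z in degrees. A call has 1 to 8 rows; each row shifts and turns the commanded pose from where the row before left it, along the tool's axes as they then stand; what a row does not reach is not made up. A row lasts 1/10 s, in which the tool goes at most 50 mm and 8.59 degrees, less where a joint would pass 70% of its speed; a pose out of reach is approached as far as the arm can. A call is refused whole if a number of a shift passes 50 or a number of a turn 8.59, either way. A call with a gripper value outside its range is refused whole. OPENING is the finger opening in mm, from 0 to 93, set as the call begins (- or left out, the last holds). The fingers move at their own pace and stop on an object; the grip force is fixed at half the most. Time passes only in rows, so rows that do not move let the fingers close. It gives the time, the measured TCP pose, the force, the opening and the grip force at its end, in the units of the state.
- state(): the state, without advancing time (a new reading comes with each control period).
- snapshot(name): name is "scene" or "top" or "wrist"; returns the picture (480x640x3 uint8, red, green, blue); there is no depth.
- camera_model(name): a dict with "K" (3x3 intrinsics, pixels), "D" ([k1, k2, p1, p2, k3] as OpenCV has them; the pictures are not rectified), "view" (4x4, takes a point from world to camera coordinates); the wrist camera has in their place "tool_from_camera" (4x4, takes a point from camera to tool coordinates, whose origin is the TCP and whose axes are the flange's). Camera axes: x right, y up, looking along -z (the intrinsics and any distortion apply to the point x, -y, -z); pixel columns grow to the right and rows downward; lengths in mm; the calibration is good to about 2 mm. A picture is of the moment at which its call begins: read the wrist's pose just before it. camera_model takes no time and is no camera call.
- hand_in(): hands the job in; it is judged then, once.
The state is a dict: "clock": time; "qpos": joint angles; "qvel": joint speeds; "joint_efforts": joint torques, N m; "ee_pos": TCP position; "tool_rot": TCP orientation; "wrist_force": force on the tool from outside, world axes, zero at the start; "torque": the same for the moment, N m; "grip_width": opening from 0.0 (shut) to 1.0 (fully open); "grip_force": force on a finger pad.
Only numpy, scipy, OpenCV 4.12 (cv2) and the standard library are available. Lean on these libraries where they do the work, as an engineer would, in place of code of your own. Each camera call takes 0.05 s, during which the arm holds its last target. There are 200 camera calls.

## Working session

There is one attempt and no reset: what is moved stays moved. The work goes in short steps, Python scripts to look and compute and a shell command to move; the robot and the scene stay as the last step left them, time stands still between calls to the robot, and variables do not carry over. Pictures are saved under pics/ and viewed, at most 10 in all, crops included, and the job is handed in when it is done.

```bash
ls; mkdir -p pics
python3 - <<'E'
from workcell import *
import cv2
s=state();print(s)
for n in ("scene","top"):
    cv2.imwrite(f"pics/{n}0.png",snapshot(n)[:,:,::-1]); m=camera_model(n);print(m)
print(camera_model("wrist"))
E
```

```text
pics
{'clock': 0.0, 'qpos': array([ 1.17131437,  0.60012008, -0.00254753,  1.60008084,  0.00183191,
        0.94288144, -0.07982232]), 'qvel': array([ 0.00063449,  0.00037172, -0.00044196,  0.0008143 ,  0.0010791 ,
        0.000231  ,  0.00073471]), 'joint_efforts': array([-4.93812622e-04, -7.65080309e+01,  1.49786420e+00, -2.52357209e+01,
       -5.23164449e-02,  1.69376261e-02,  1.35636164e-04]), 'ee_pos': array([ 229.92508496, -687.38529231,  403.8808557 ]), 'tool_rot': array([ 9.86999752e-01,  1.60720053e-01, -1.98163235e-04, -7.17145774e-04]), 'wrist_force': array([-0.03666833, -0.57673812, -0.28168614]), 'torque': array([-0.00106989, -0.02183314,  0.04966661]), 'grip_force': 0.0, 'grip_width': 1.0012739326530213}
{'K': array([[582.29090858,   0.        , 325.10052922],
       [  0.        , 582.29090858, 232.01703036],
       [  0.        ,   0.        ,   1.        ]]), 'D': array([-0.18157436,  0.        ,  0.        ,  0.        ,  0.        ]), 'view': array([[-7.97512895e-01, -6.02981759e-01, -1.96514675e-02,
         5.04788099e+02],
       [ 3.85620131e-01, -5.34536509e-
[... 710 characters left out ...]
03780e+02],
       [ 0.00000000e+00,  0.00000000e+00,  0.00000000e+00,
         1.00000000e+00]])}
{'K': array([[338.9513136 ,   0.        , 313.8198834 ],
       [  0.        , 338.9513136 , 237.81429704],
       [  0.        ,   0.        ,   1.        ]]), 'D': array([-0.01488979,  0.        ,  0.        ,  0.        ,  0.        ]), 'tool_from_camera': array([[ 1.00312817e-04,  9.53890903e-01,  3.00153519e-01,
         8.40935127e+01],
       [ 9.99999984e-01, -5.03711766e-05, -1.74124923e-04,
         3.86164411e-01],
       [-1.50977094e-04,  3.00153532e-01, -9.53890892e-01,
         2.01702196e+01],
       [ 0.00000000e+00,  0.00000000e+00,  0.00000000e+00,
         1.00000000e+00]])}
```

View pics/scene0.png

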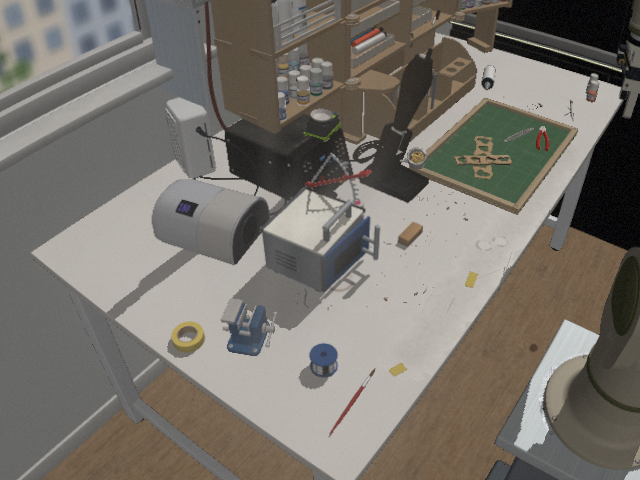

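View pics/top0.png

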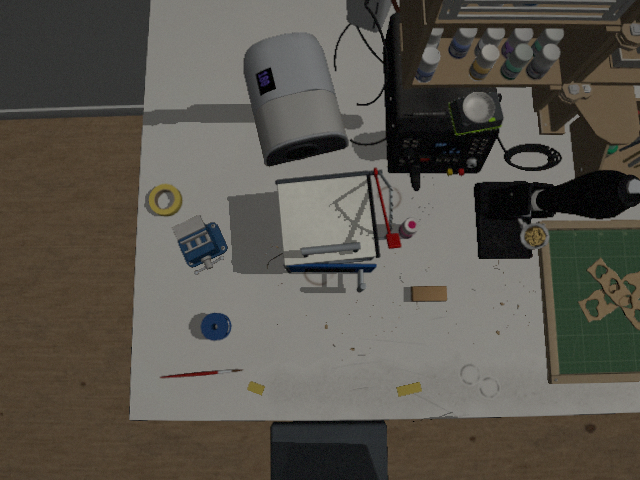

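The box is at about top (328,222), with the lid bar at (331,249), the door pull near (361,280), and the red arm from (376,172) to (393,240). I'll enlarge both views.

Run:
```python
import cv2,numpy as np
t=cv2.imread("pics/top0.png")[160:310,265:425]; s=cv2.imread("pics/scene0.png")[140:300,250:390]
g=lambda a:np.clip(255*(a/255.)**.7,0,255).astype(np.uint8)
cv2.imwrite("pics/tc.png",cv2.resize(g(t),None,fx=4,fy=4,interpolation=2));cv2.imwrite("pics/sc.png",cv2.resize(g(s),(525,600),interpolation=2))
```

```text
(no output)
```

View pics/tc.png

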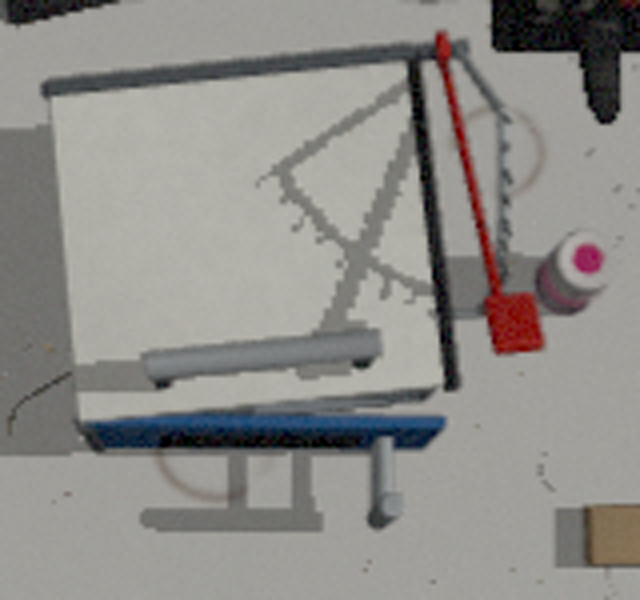

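View pics/sc.png

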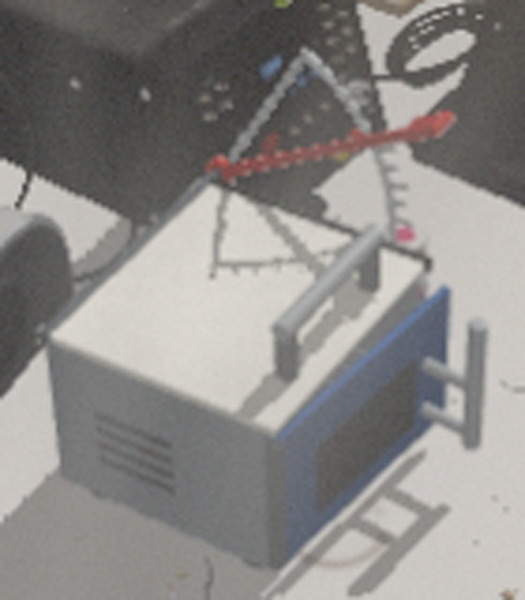

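Pixels read (crop coordinates):

| Feature | Top crop | Scene crop |
|---|---|---|
| Bar ends | (148,365), (378,345) | (283,330), (378,238) |
| Pull top | (391,500) | (479,323) |
| Flag | (515,322) | (437,124) |
| Arm root | (443,42) | (217,167) |

Next I triangulate these.

```bash
cat > h.py <<'E'
from workcell import *
import cv2,numpy as np
from scipy.optimize import least_squares
C={n:camera_model(n) for n in("scene","top")}
def proj(n,P):
    m=C[n];p=(m["view"]@np.append(P,1))[:3]
    return cv2.projectPoints(np.array([[p[0],-p[1],-p[2]]]),np.zeros(3),np.zeros(3),m["K"],m["D"])[0].ravel()
def tri(t,s):
    f=lambda P:np.r_[proj("top",P)-t,proj("scene",P)-s]
    r=least_squares(f,[600,0,100]);return r.x,np.abs(r.fun).max()
T=lambda x,y:np.array([265+x/4,160+y/4]);S=lambda x,y:np.array([250+x/3.75,140+y/3.75])
E
python3 - <<'E'
from h import *
np.set_printoptions(precision=1,suppress=True)
M={"barL":(T(148,365),S(283,330)),"barR":(T(378,345),S(378,238)),"pull":(T(391,500),S(479,323)),"flag":(T(515,322),S(437,124)),"root":(T(443,42),S(217,167)),
"lidFL":(T(80,418),S(275,430)),"lidRL":(T(48,92),S(52,342)),"lidFR":(T(455,385),S(430,262))}
P={}
for k,v in M.items(): P[k],e=tri(*v);print(k,P[k],round(e,2))
a=P["barR"]-P["barL"];print("yaw",np.degrees(np.arctan2(a[0],-a[1])),np.linalg.norm(a))
b=P["lidFR"]-P["lidFL"];print("yaw lid",np.degrees(np.arctan2(b[0],-b[1])),np.linalg.norm(b))
c=P["root"]-P["flag"];print(np.linalg.norm(c))
# spool, block, bottle on desk from top
for n,px,z in(("spool",(216,326),36),("block",(429,293),18),("bottle",(411,226),66)):
    print(n,least_squares(lambda q:proj("top",[*q,z])-px,[600,0]).x)
E
```

```text
barL [593.3  45.2 153.8] 0.34
barR [600.7 -48.7 149.6] 0.21
pull [539.5 -55.3 115.7] 0.1
flag [600.8 -98.8 195.8] 1.03
root [739.1 -83.  116.3] 0.45
lidFL [576.3  75.6 116.6] 0.35
lidRL [718.7  88.9 113.1] 0.56
lidFR [588.5 -83.2 116. ] 0.56
yaw 4.491994697244047 94.23014569439597
yaw lid 4.399049139617602 159.24600286768583
160.31022576706164
spool [473.5 207.8]
block [ 529.7 -186.8]
bottle [ 648.6 -149.6]
```

Heights and sizes agree with the spec to within a few mm: yaw ≈ 4.5°, index ≈ 0.54, door ajar ≈ 4°. I'll move above the pull, then turn so that tool y lies along the door face, using the yaw-180 branch to stay inside the last joint's range.

```bash
python3 -m creep '{"slide":[[30,-30,0],[30,-31,0],[31,-31,0],[31,-31,0],[31,-31,0],[31,-31,0],[31,-31,0],[31,-31,0]],"turn":[0,0,0,0,0,0,0,0]}' 60
python3 -m creep '{"slide":[[31,-31,0],[31,-31,0],[31,-31,0],[31,-31,0],[31,-32,0],[31,-32,0],[31,-32,0],[31,-32,0]],"turn":[0,0,0,0,0,0,0,0]}'
python3 -m creep '{"slide":[[0,0,0],[0,0,0],[0,0,0],[0,0,0],[0,0,0],[0,0,0],[0,0,0],[0,0,0]],"turn":[-8.5,-8.5,-8.5,-8.5,-8.5,-8.5,-8.5,-8.5]}'
python3 -m creep '{"slide":[[0,0,0],[0,0,0],[0,0,0],[0,0,0],[0,0,0],[0,0,0],[0,0,0],[0,0,0]],"turn":[-8.5,-8.5,-8.5,-8.5,-8.5,-8.5,-8.5,-8.5]}'
python3 -m creep '{"slide":[[0,0,0],[0,0,0],[0,0,0],[0,0,0]],"turn":[-8.5,-8.5,-8.5,0]}'
python3 - <<'E'
from h import *
s=state();print(s["clock"],s["qpos"],s["ee_pos"],s["tool_rot"])
cv2.imwrite("pics/w1.png",snapshot("wrist")[:,:,::-1])
E
```

```text
clock: 0.9
ee_pos: [385.3, -373.6, 404.6]
tool_rot: [0.987, 0.161, -0.0, -0.0]
wrist_force: [1.3, -0.1, -0.3]
grip_width: 0.648
grip_force: 0.0
clock: 1.7
ee_pos: [540.6, -55.9, 404.6]
tool_rot: [0.987, 0.161, -0.0, 0.0]
wrist_force: [0.9, -0.4, -0.2]
grip_width: 0.646
grip_force: 0.0
clock: 2.5
ee_pos: [540.0, -57.6, 404.5]
tool_rot: [0.726, 0.687, -0.0, -0.0]
wrist_force: [-0.5, 0.0, -0.3]
grip_width: 0.648
grip_force: 0.0
clock: 3.3
ee_pos: [540.0, -57.7, 404.5]
tool_rot: [0.218, 0.976, -0.0, -0.0]
wrist_force: [0.1, -0.2, 0.5]
grip_width: 0.645
grip_force: 0.0
clock: 3.7
ee_pos: [540.1, -58.0, 404.2]
tool_rot: [-0.001, 1.0, 0.0, -0.0]
wrist_force: [-1.5, -0.4, -0.7]
grip_width: 0.644
grip_force: 0.0
3.7 [ 0.59528525  0.49974409 -0.84204366  1.98191948  0.48458209  0.87254287
  1.06412416] [540.06264497 -58.03777283 404.24415964] [-8.19581276e-04  9.99999518e-01  2.79766953e-04 -4.63595480e-04]
```

View pics/w1.png

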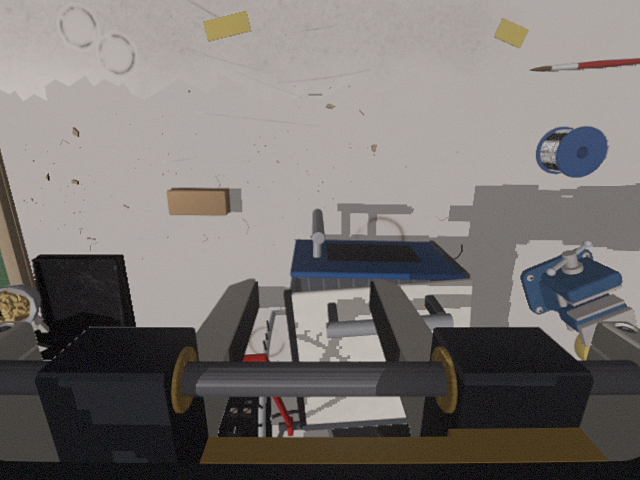

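The wrist view shows the pull's top near (318,240) and the lid bar from (330,328) to (450,321). Next is a joint fit of box, door and index with small per-camera offsets.

```bash
cat > fit.py <<'E'
from h import *
from scipy.spatial.transform import Rotation as R
W=camera_model("wrist")
def wview(pos,q):
    A=np.eye(4);A[:3,:3]=R.from_quat(q).as_matrix();A[:3,3]=pos
    return np.linalg.inv(A@W["tool_from_camera"])
def model(p):
    hx,hy,th,px,py,ia=p[:6]
    ex=np.array([np.cos(th),np.sin(th),0]);ey=np.array([-np.sin(th),np.cos(th),0]);H=np.array([hx,hy,119.])
    B=H-130*ex+[0,0,37]
    tip=H-96*ey-155*np.cos(ia)*ex+[0,0,155*np.sin(ia)]
    return dict(bar=B,barL=B+44*ey,barR=B-44*ey,pull=np.array([px,py,120.]),flag=tip,H=H,ex=ex,ey=ey)
E
python3 - <<'E'
from fit import *
np.set_printoptions(precision=2,suppress=True)
C["wrist"]=dict(K=W["K"],D=W["D"],view=wview([540.06,-58.04,404.24],[0,1,0,0]))
m=lambda a,b:(np.array(a)+np.array(b))/2.
O=[("bar","top",m(T(148,365),T(378,345))),("bar","scene",m(S(283,330),S(378,238))),("bar","wrist",m((330,328),(450,321))),
("pull","top",T(391,500)),("pull","scene",S(479,323)),("pull","wrist",(318,240)),("flag","top",T(515,322)),("flag","scene",S(437,124))]
D=[("top",T(378,345)-T(148,365)),("scene",S(378,238)-S(283,330)),("wrist",np.array([-120.,7]))]
ci=dict(top=6,scene=8,wrist=10)
def f(p):
    M=model(p);r=[]
    for k,c,px in O:r+=list(proj(c,M[k])+p[ci[c]:ci[c]+2]-px)
    for c,d in D:
        e=proj(c,M["barR"])-proj(c,M["barL"]);r.append(np.cross(e,d)/np.linalg.norm(d))
    return np.r_[r,p[6:]/2]
r=least_squares(f,np.r_[726,8,.078,539,-56,.54,np.zeros(6)])
print(r.x);print(r.fun);M=model(r.x)
for k in M:print(k,M[k])
for z in (120,30):print(proj("wrist",[*r.x[3:5],z])+r.x[10:])
np.save("p.npy",r.x)
E
```

```text
[726.8    8.03   0.06 540.38 -54.78   0.55   0.59   0.36   0.69   1.4
   0.06   0.69]
[-0.33 -0.24  0.82 -0.21 -0.37 -0.06  0.53 -0.27  0.17 -0.27  0.36 -0.11
 -0.35  0.42 -1.16  0.13 -0.56  0.6  -0.13  0.3   0.18  0.34  0.7   0.03
  0.35]
bar [597.06  -0.23 156.  ]
barL [594.27  43.68 156.  ]
barR [599.86 -44.14 156.  ]
pull [540.38 -54.78 120.  ]
flag [601.07 -96.17 200.09]
H [726.8    8.03 119.  ]
ex [1.   0.06 0.  ]
ey [-0.06  1.    0.  ]
[318.36 239.89]
[317.3  214.28]<stdin>:13: DeprecationWarning: Arrays of 2-dimensional vectors are deprecated. Use arrays of 3-dimensional vectors instead. (deprecated in NumPy 2.0)
```

Pull at (540.4,-54.8), hinge about (577,74.8), door ajar about 4°. I'll descend to 13 mm below the top of the bar and pinch it.

```bash
python3 -m creep '{"slide":[[0,3.3,20],[0,0,30],[0,0,30],[0,0,30],[0,0,20],[0,0,0],[0,0,0]],"turn":[0,0,0,0,0,0,0]}'
python3 -m creep '{"slide":[[0,0,0],[0,0,0],[0,0,0],[0,0,0],[0,0,0],[0,0,0]],"turn":[0,0,0,0,0,0]}' 0
```

```text
clock: 4.45
ee_pos: [540.3, -54.0, 275.0]
tool_rot: [0.001, 1.0, -0.0, -0.0]
wrist_force: [0.6, -0.2, 0.2]
grip_width: 0.642
grip_force: 0.0
clock: 5.05
ee_pos: [540.2, -54.4, 274.8]
tool_rot: [0.0, 1.0, -0.0, 0.0]
wrist_force: [-0.4, 0.9, -0.8]
grip_width: 0.181
grip_force: 0.0
```

```bash
python3 -m creep '{"slide":[[0,0,0],[0,0,0],[0,0,0]],"turn":[0,0,0]}'
```

```text
clock: 5.35
ee_pos: [540.2, -54.3, 274.7]
tool_rot: [0.0, 1.0, -0.0, -0.0]
wrist_force: [-0.5, -0.6, 1.2]
grip_width: 0.111
grip_force: 30.0
```

Width 0.111×93 ≈ 10.3 mm, which matches the 11 mm bar, and the grip force is 30 N. Starting the arc.

```bash
python3 -m creep '{"slide":[[13.35,4.54,0],[13.35,4.54,0],[13.35,4.54,0],[13.35,4.54,0]],"turn":[6,6,6,6]}'
```

```text
clock: 5.75
ee_pos: [490.4, -27.9, 274.7]
tool_rot: [0.21, 0.978, 0.0, 0.0]
wrist_force: [2.9, 3.5, -4.2]
grip_width: 0.114
grip_force: 30.0
```

```bash
python3 -m creep '{"slide":[[13.35,4.54,0],[13.35,4.54,0],[13.35,4.54,0],[13.35,4.54,0],[13.35,4.54,0]],"turn":[6,6,6,6,6]}'
python3 -m creep '{"slide":[[13.35,4.54,0],[13.35,4.54,0],[13.35,4.54,0],[13.35,4.54,0],[13.35,4.54,0],[4.4,1.6,0],[0,0,0],[0,0,0]],"turn":[6,6,6,6,6,2,0,0]}'
```

```text
clock: 6.25
ee_pos: [450.6, 29.4, 274.7]
tool_rot: [0.456, 0.89, 0.001, 0.0]
wrist_force: [4.4, 1.5, -5.6]
grip_width: 0.113
grip_force: 30.0
clock: 7.05
ee_pos: [445.6, 102.5, 274.7]
tool_rot: [0.681, 0.732, 0.0, 0.0]
wrist_force: [4.6, -0.4, -4.7]
grip_width: 0.11
grip_force: 30.0
```

Door is at about 90°. Release, rise, and move above the lid bar.

```bash
python3 -m creep '{"slide":[[0,0,0],[0,0,0],[0,0,0],[0,0,0],[0,0,-20],[0,0,-40],[0,0,-40],[0,0,-30]],"turn":[0,0,0,0,0,0,0,0]}' 40
python3 -m creep '{"slide":[[-22.6,28.8,0],[-22.6,28.8,0],[-22.6,28.8,0],[-22.6,28.8,0],[-22.6,28.8,0],[0,0,0],[0,0,0]],"turn":[0,0,0,0,0,0,0]}' 50
python3 - <<'E'
from h import *
s=state();print(s["clock"],s["qpos"],s["ee_pos"],s["tool_rot"])
a=snapshot("wrist")[:,:,::-1];b=snapshot("top")[150:390,160:480,::-1]
cv2.imwrite("pics/c2.png",np.vstack([cv2.resize(a,(400,300)),cv2.resize(b,(400,300))]))
cv2.imwrite("pics/w2.png",a)
E
```

```text
clock: 7.85
ee_pos: [444.9, 102.7, 406.8]
tool_rot: [0.682, 0.731, 0.0, 0.0]
wrist_force: [0.4, -0.1, -0.3]
grip_width: 0.429
grip_force: 0.0
clock: 8.55
ee_pos: [596.5, -0.4, 404.0]
tool_rot: [0.682, 0.731, -0.0, -0.001]
wrist_force: [-0.8, 0.2, -0.2]
grip_width: 0.54
grip_force: 0.0
8.55 [ 0.10472974  0.45927481 -0.28371249  1.88946872  0.17037964  0.81765673
 -0.19954972] [ 5.96522257e+02 -3.69533120e-01  4.04043730e+02] [ 6.82411205e-01  7.30968086e-01 -4.68874987e-04 -6.20718992e-04]
```

View pics/c2.png

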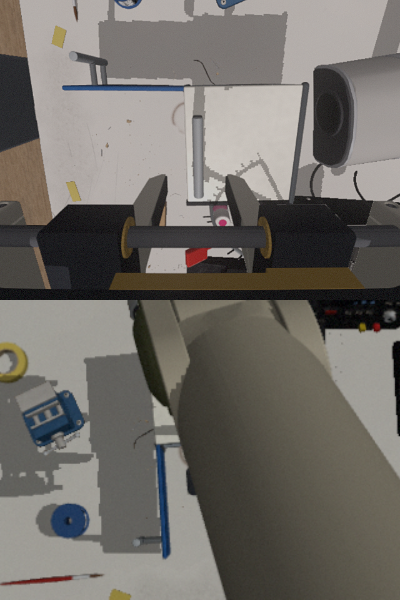

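Door square to the box, spool untouched, and the lid bar lies between the fingers (wrist column ≈ 197/400). Descend and grip.

```bash
python3 -m creep '{"slide":[[0,0.5,20],[0,0,30],[0,0,20],[0,0,11],[0,0,0]],"turn":[0,0,0,0,0]}'
python3 -m creep '{"slide":[[0,0,0],[0,0,0],[0,0,0],[0,0,0],[0,0,0],[0,0,0],[0,0,0],[0,0,0]],"turn":[0,0,0,0,0,0,0,0]}' 0
python3 - <<'E'
from h import *
s=state();print(s["ee_pos"],s["grip_width"],s["grip_force"])
cv2.imwrite("pics/s3.png",cv2.resize(snapshot("scene")[120:330,230:450,::-1],None,fx=2.8,fy=2.8,interpolation=2))
E
```

```text
clock: 9.15
ee_pos: [596.4, 0.8, 322.8]
tool_rot: [0.682, 0.732, -0.001, -0.001]
wrist_force: [0.1, -0.0, 0.7]
grip_width: 0.537
grip_force: 0.0
clock: 9.95
ee_pos: [597.8, 0.1, 324.0]
tool_rot: [0.682, 0.731, 0.001, 0.001]
wrist_force: [4.4, 0.0, 0.8]
grip_width: 0.117
grip_force: 30.0
[5.97822138e+02 7.47330278e-02 3.24009296e+02] 0.11709872370789694 29.98382180929184
```

View pics/s3.png

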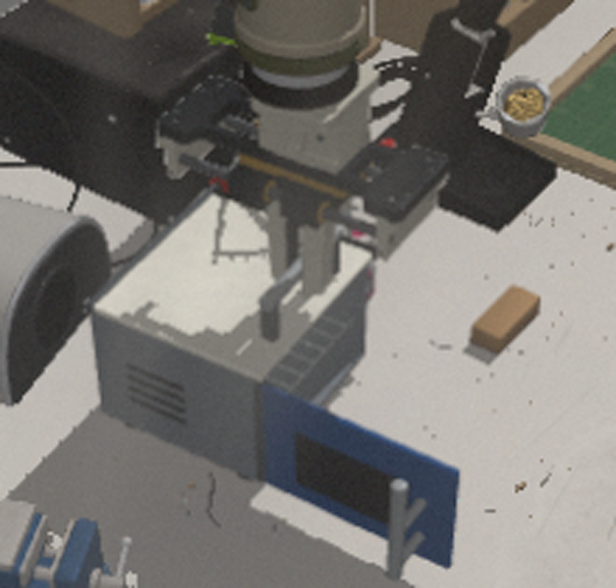

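Bar gripped. The lid is shut, the door is about 90° open, and the block is untouched. Lift along the arc to about 0.45 first.

```bash
python3 -m creep '{"slide":[[0,2,-6.5],[0,2.3,-6.3],[0,2.7,-6.2],[0,2.9,-6.1],[0,3.3,-5.9],[0,3.5,-5.8],[0,3.8,-5.6],[0,4.1,-5.3]],"turn":[0,0,0,0,0,0,0,0]}'
python3 -m creep '{"slide":[[0,4.4,-5.2],[0,0,0],[0,0,0]],"turn":[0,0,0]}'
python3 - <<'E'
from h import *
s=state();print(s["ee_pos"],s["tool_rot"],s["grip_width"],s["grip_force"],s["wrist_force"])
w=snapshot("wrist")[:,:,::-1];cv2.imwrite("pics/w4.png",w);cv2.imwrite("pics/s4full.png",snapshot("scene")[:,:,::-1])
a=cv2.resize(w,(800,600),interpolation=2)[:420]
cv2.imwrite("pics/w4v.png",cv2.resize(w[200:480,120:520],(800,560),interpolation=2))
cv2.imwrite("pics/t4full.png",snapshot("top")[:,:,::-1])
E
```

```text
clock: 10.8
ee_pos: [621.1, 2.0, 371.1]
tool_rot: [0.682, 0.731, -0.001, -0.001]
wrist_force: [-1.4, 1.2, -7.0]
grip_width: 0.118
grip_force: 30.0
clock: 11.1
ee_pos: [625.3, 2.4, 376.7]
tool_rot: [0.682, 0.731, -0.001, -0.001]
wrist_force: [-4.7, 2.5, -4.6]
grip_width: 0.119
grip_force: 30.0
[625.27699068   2.37697951 376.68014316] [ 0.68194843  0.73139895 -0.00099204 -0.00095987] 0.11948752028467619 29.95852679014206 [-4.65431719  2.53874051 -4.61877396]
```

View pics/w4v.png

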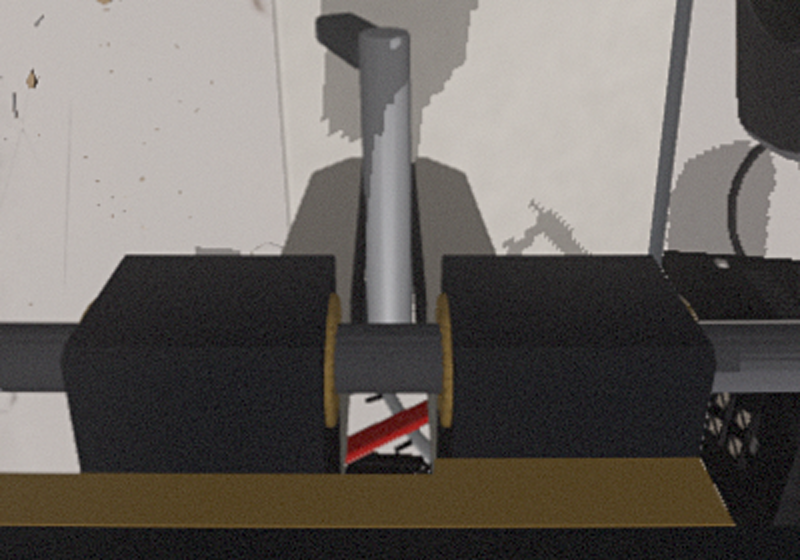

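The red arm is visible through the finger gap, with its centreline from (293,426) to (334,407) in full-picture pixels. I'll check it against the model and look at the scene view.

Run:
```python
from fit import *
np.set_printoptions(precision=1,suppress=True)
p=np.load("p.npy");M=model(p);print(p[:6].round(4))
C["wrist"]=dict(K=W["K"],D=W["D"],view=wview([625.28,2.38,376.68],[.68195,.7314,-.00099,-.00096]))
H,ex,ey=M["H"],M["ex"],M["ey"]
for lat in(90,93,96):
  for ia in(.5,.53,.56,.59):
    q=[proj("wrist",H-lat*ey-d*np.cos(ia)*ex+[0,0,d*np.sin(ia)]) for d in(20,140)]
    y=[np.interp(x,*zip(*sorted(map(tuple,q)))) for x in(293.5,334)]
    print(lat,ia,np.array(y))
# scaled displacement angle
d=np.array([625.28-597.8,2.38-.07,376.68-324.0]);f=d@ex
print(f,np.degrees(0),np.arctan2(37+d[2],130-f)-np.arctan2(37,130),np.arctan2(376.68-167-119,np.dot(H-[625.28,2.38,0],ex))-np.arctan2(37,130))
t=cv2.imread("pics/s4full.png")[110:310,230:450];cv2.imwrite("pics/s4.png",cv2.resize(t,(660,600),interpolation=2))
```

```text
[726.8   8.    0.1 540.4 -54.8   0.6]
90 0.5 [413.2 396.5]
90 0.53 [418.6 400.4]
90 0.56 [424.5 404.6]
90 0.59 [430.8 409.1]
93 0.5 [416.9 399.9]
93 0.53 [422.4 403.8]
93 0.56 [428.3 408.1]
93 0.59 [434.6 412.6]
96 0.5 [420.5 403.3]
96 0.53 [426.  407.3]
96 0.56 [432.  411.5]
96 0.59 [438.4 416.1]
27.571233676629717 0.0 0.44184969517382683 0.45101903443866626
```

View pics/s4.png

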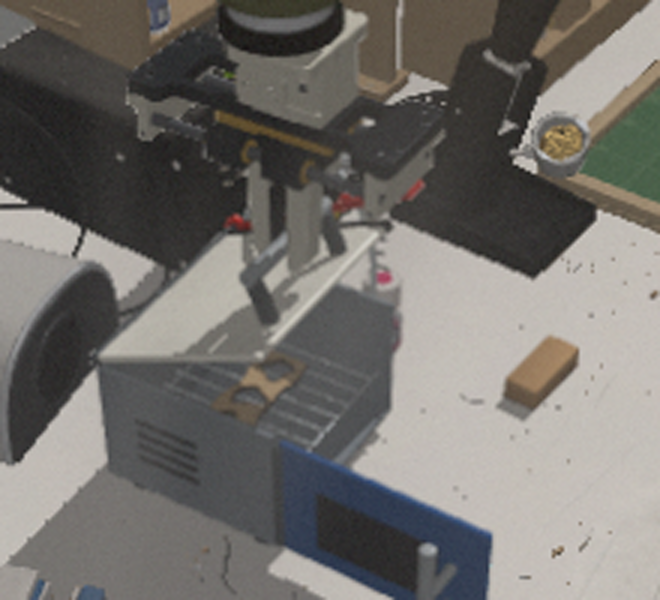

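Slope and position of the arm both give about 0.548, agreeing with the earlier 0.55. The lid is now at about 0.445, so the remaining move is roughly 10.5 mm along the box's x and 9.4 mm up.

```bash
python3 -m creep '{"slide":[[0,3.4,-3.4],[0,3.6,-3.1],[0,3.6,-2.9],[0,0,0],[0,0,0],[0,0,0]],"turn":[0,0,0,0,0,0]}'
python3 - <<'E'
from fit import *
np.set_printoptions(precision=3,suppress=True)
p=np.load("p.npy");M=model(p);H,ex,ey=M["H"],M["ex"],M["ey"]
s=state();e=s["ee_pos"];print(e,s["wrist_force"],s["grip_force"],s["qvel"])
d=e-[597.8,.07,324.0];f=d@ex
print(np.arctan2(37+d[2],130-f)-np.arctan2(37,130),np.arctan2(e[2]-167-119,(H-e)@ex)-np.arctan2(37,130))
off=p[8:10]
def corner(th,r=144,l=82):return proj("scene",H-l*ey-r*np.cos(th)*ex+[0,0,r*np.sin(th)])+off
print("shut",corner(0),S(430,262),"prev .40 .44 .48",corner(.4),corner(.44),corner(.48),"obs 359.3 187.3")
for t in(.51,.55,.59):print(t,corner(t),proj("scene",model(np.r_[p[:5],t])["flag"])+off)
img=snapshot("scene")[:,:,::-1];cv2.imwrite("pics/s5f.png",img)
w=snapshot("wrist")[:,:,::-1];cv2.imwrite("pics/w5.png",w)
a=cv2.resize(img[150:250,300:400],(600,600),interpolation=2);b=cv2.resize(w[360:460,270:370],(200,200),interpolation=2)
b=np.vstack([b,np.zeros((400,200,3),np.uint8)]);cv2.imwrite("pics/s5.png",np.hstack([a,b]))
E
```

```text
clock: 11.85
ee_pos: [634.4, 3.2, 386.2]
tool_rot: [0.682, 0.731, -0.003, -0.002]
wrist_force: [-13.2, 0.8, 2.6]
grip_width: 0.118
grip_force: 30.0
[634.361   3.218 386.152] [-13.195   0.75    2.557] 29.95716243982315 [ 0.001  0.001 -0.    -0.001  0.001  0.003  0.001]
0.5384412334988609 0.5474941822500969
shut [365.973 210.289] [364.667 209.867] prev .40 .44 .48 [361.801 186.809] [360.85  184.343] [359.805 181.874] obs 359.3 187.3
0.51 [358.96  180.024] [366.677 175.886]
0.55 [357.755 177.563] [365.394 173.233]
0.59 [356.46  175.113] [364.015 170.593]
```

View pics/s5.png

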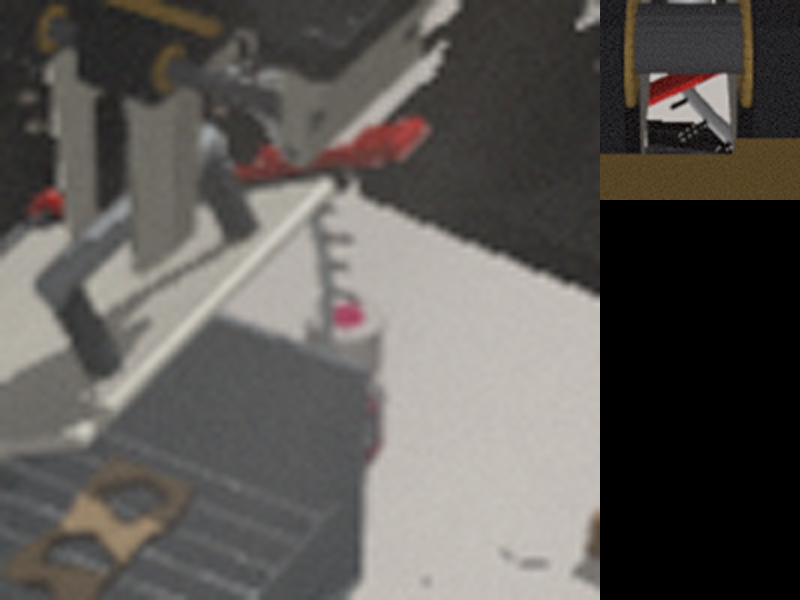

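The scene crop shows the lid's front-right corner near full pixel (358,180) and the flag near (366,174). The encoder and the visual estimate differ slightly, so I'll refine numerically from the stored pictures, fitting the red arm line in all views and sampling the wrist-view gap for the black edge.

Run:
```python
from fit import *
np.set_printoptions(precision=2,suppress=True)
p=np.load("p.npy");M=model(p);H,ex,ey=M["H"],M["ex"],M["ey"]
for n,e in(("w4",([625.28,2.38,376.68],[.68195,.7314,-.00099,-.00096])),("w5",([634.36,3.22,386.15],[.682,.731,-.003,-.002]))):
    C[n]=dict(K=W["K"],D=W["D"],view=wview(*e))
off=dict(top=p[6:8],scene=p[8:10],w4=p[10:],w5=p[10:])
def red(f):
    b=cv2.imread(f).astype(int);return (b[...,2]>70)&(b[...,2]>2.2*b[...,1])&(b[...,2]>2*b[...,0])
obs={}
def cols(n,f,x0,x1,y0,y1,byrow=False):
    m=red(f)[y0:y1,x0:x1];o=[]
    for i in range(m.shape[0 if byrow else 1]):
        v=np.flatnonzero(m[i] if byrow else m[:,i])
        if 1<=len(v)<=16:o.append((x0+v.mean(),y0+i) if byrow else (x0+i,y0+v.mean()))
    obs[n]=np.array(o);print(n,len(o),o[:1],o[-1:])
cols("top","pics/top0.png",370,395,174,230,True)
cols("scene","pics/scene0.png",310,358,160,190)
cols("w4","pics/w4.png",294,334,395,440);cols("w5","pics/w5.png",296,334,385,430)
def line(c,lat,th,ds,h=0):return [proj(c,H-lat*ey-ex*(d*np.cos(th)-h*np.sin(th))+[0,0,d*np.sin(th)+h*np.cos(th)])+off[c] for d in ds]
def res(c,lat,th):
    a,b=line(c,lat,th,(30,130));n=np.array([-(b-a)[1],(b-a)[0]]);n/=np.linalg.norm(n);return (obs[c]-a)@n
for use in(("top","scene","w4","w5"),("top","scene"),("w4","w5")):
    r=least_squares(lambda q:np.concatenate([res(c,*q)/np.sqrt(len(obs[c])) for c in use]),[93,.55])
    print(use,r.x,[(c,res(c,*r.x).mean().round(2),res(c,*r.x).std().round(2)) for c in obs])
for th in(.48,.52,.56):
    for lat in(79,83):print(th,lat,[np.array(line(c,lat,th,(100,140))) .ravel() for c in("w5",)])
g=cv2.cvtColor(cv2.imread("pics/w5.png"),cv2.COLOR_BGR2GRAY)
print(g[404:438:1,296:334:4])
```

```text
top 51 [(np.float64(375.5), 174)] [(np.float64(388.5), 229)]
scene 1 [(310, np.float64(183.5))] [(310, np.float64(183.5))]
w4 40 [(294, np.float64(424.0))] [(333, np.float64(407.5))]
w5 31 [(296, np.float64(406.5))] [(326, np.float64(397.0))]
('top', 'scene', 'w4', 'w5') [92.94  0.54] [('top', np.float64(1.16), np.float64(0.48)), ('scene', np.float64(-2.46), np.float64(0.0)), ('w4', np.float64(0.52), np.float64(0.37)), ('w5', np.float64(-0.79), np.float64(1.27))]
('top', 'scene') [95.86  0.14] [('top', np.float64(0.42), np.float64(1.7)), ('scene', np.float64(-0.83), np.float64(0.0)), ('w4', np.float64(-43.56), np.float64(4.37)), ('w5', np.float64(-38.27), np.float64(1.97))]
('w4', 'w5') [100.75   0.48] [('top', np.float64(5.36), np.float64(0.6)), ('scene', np.float64(-0.83), np.float64(0.0)), ('w4', np.float64(0.1), np.float64(0.73)), ('w5', np.float64(-0.1), np.float64(0.85))]
0.48 79 [array([320.74, 372.92, 267.42, 391.3 ])]
0.48 83 [array([320.68, 377.55, 267.64, 396.18])]
0.52 79 [array([323.54, 376.33, 270.52, 396.87])]
0.52 83 [array([323.45, 381.01, 270.74, 401.83])]
0.56 79 [
[... 853 characters left out ...]
23 102  85]
 [ 16   9  16  22  20  72  23 140 105  86]
 [ 17  16  11  19   9  72  48 110 113 104]
 [ 35  24  17  12  28  28  41  44 128 103]
 [ 17  32  26  31  31  34  23  21 142 104]
 [ 22  24  32  24  34  37  24  34 149 112]
 [ 17  26  25  23  22  26  33  33 108 113]
 [ 19  25  25  27  27  27  17  33  47 132]
 [ 20  26   6  21  70  28  26  25  14 142]
 [ 22  27  25  20  62  28  14  21  29 136]
 [ 13  23  19  27  27  20  20  29  11  91]
 [ 33  37  24  23  23  23  18  28  22  29]
 [ 41  39  38  32  23   6  28  32  46  22]
 [ 50  49  57  42  36  32  19  20  91  33]
 [ 50  50  51  43  40  46  37  28  69  25]
 [ 47  25  43  42  38  51  59  44  45  27]
 [ 65  62  65  65  67  68  69  69  63  62]]
```

Run:
```python
from fit import *
np.set_printoptions(precision=3,suppress=True,linewidth=150)
p=np.load("p.npy");M=model(p);H,ex,ey=M["H"],M["ex"],M["ey"]
C["w4"]=dict(K=W["K"],D=W["D"],view=wview([625.28,2.38,376.68],[.68195,.7314,-.00099,-.00096]))
off=dict(top=p[6:8],scene=p[8:10],w4=p[10:])
def mask(f):
    h=cv2.cvtColor(cv2.imread(f),cv2.COLOR_BGR2HSV).astype(int)
    return ((h[...,0]<8)|(h[...,0]>172))&(h[...,1]>110)&(h[...,2]>50)
def comp(f,x0,x1,y0,y1):
    y,x=np.nonzero(mask(f)[y0:y1,x0:x1]);return np.c_[x+x0,y+y0].astype(float)
a=dict(top=comp("pics/top0.png",370,403,168,252),scene=comp("pics/scene0.png",303,375,165,192),w4=comp("pics/w4.png",293,335,395,440))
fl={"top":a["top"][a["top"][:,1]>=233],"scene":a["scene"][a["scene"][:,0]>=361]}
st={"top":a["top"][(a["top"][:,1]<228)&(a["top"][:,1]>180)],"scene":a["scene"][(a["scene"][:,0]<355)&(a["scene"][:,0]>314)],"w4":a["w4"]}
for c in fl:print(c,"flag",len(fl[c]),fl[c].mean(0),fl[c].min(0),fl[c].max(0),"stem",len(st[c]))
def pr(c,lat,th,d):return proj(c,H-lat*ey-ex*d*np.cos(th)+[0,0,d*np.sin(th)])+off[c]
def res(c,lat,th):
    u,v=pr(c,lat,th,30),pr(c,lat,th,130);n=np.array([-(v-u)[1],(v-u)[0]]);n/=np.linalg.norm(n);return np.mean((st[c]-u)@n)
for lat in(92,93,94,96):
    print(lat,[(c,[round(float(res(c,lat,t)),2) for t in(.50,.53,.56,.59)]) for c in st])
for t in(.5,.53,.56,.59):print(t,[pr(c,96,t,155) for c in fl])
```

```text
top flag 190 [393.116 240.089] [386. 233.] [400. 248.] stem 109
scene flag 40 [365.1  172.45] [361. 170.] [370. 175.] stem 64
92 [('top', [0.46, 0.71, 0.97, 1.25]), ('scene', [-2.84, -2.1, -1.35, -0.57]), ('w4', [-6.57, -2.15, 2.45, 7.24])]
93 [('top', [1.07, 1.31, 1.58, 1.86]), ('scene', [-2.65, -1.92, -1.17, -0.41]), ('w4', [-5.47, -1.06, 3.53, 8.31])]
94 [('top', [1.67, 1.92, 2.18, 2.46]), ('scene', [-2.45, -1.74, -1.0, -0.25]), ('w4', [-4.38, 0.03, 4.61, 9.37])]
96 [('top', [2.87, 3.12, 3.39, 3.68]), ('scene', [-2.07, -1.37, -0.66, 0.06]), ('w4', [-2.21, 2.18, 6.75, 11.48])]
0.5 [array([393.049, 244.124]), array([366.982, 176.551])]
0.53 [array([393.264, 242.255]), array([366.048, 174.559])]
0.56 [array([393.467, 240.298]), array([365.058, 172.572])]
0.59 [array([393.657, 238.254]), array([364.015, 170.593])]
```

Refined index is about 0.56 from the flag centroids in both views, and the lid is at about 0.541. I'll raise by 0.02 rad and relieve the radial load at the same time.

```bash
python3 -m creep '{"slide":[[0,0.5,-1.5],[0,0.5,-1.5],[0,0,0],[0,0,0],[0,0,0]],"turn":[0,0,0,0,0]}'
cat > chk.py <<'E'
from fit import *
np.set_printoptions(precision=2,suppress=True,linewidth=150)
p=np.load("p.npy");M=model(p);H,ex=M["H"],M["ex"]
e=state()["ee_pos"];d=e-[597.8,.07,324.0];f=d@ex
print(2*np.arcsin(np.hypot(f,d[2])/2/135.16),np.arctan2(37+d[2],130-f)-np.arctan2(37,130),np.arctan2(e[2]-286,(H-e)@ex)-np.arctan2(37,130),state()["wrist_force"])
E
python3 chk.py
python3 - <<'E'
from fit import *
p=np.load("p.npy");M=model(p);H,ex,ey=M["H"],M["ex"],M["ey"];off=p[8:10]
img=snapshot("scene")[:,:,::-1];cv2.imwrite("pics/s6.png",img)
g=cv2.cvtColor(img,cv2.COLOR_BGR2GRAY);g0=cv2.cvtColor(cv2.imread("pics/scene0.png"),cv2.COLOR_BGR2GRAY)
print(g[170:190,346:366]);print("shut");print(g0[202:218,352:370])
h=cv2.cvtColor(img,cv2.COLOR_BGR2HSV).astype(int);m=((h[...,0]<8)|(h[...,0]>172))&(h[...,1]>110)&(h[...,2]>50)
y,x=np.nonzero(m[165:192,361:375]);print("flag",x.mean()+361,y.mean()+165,len(x))
E
```

```text
clock: 12.45
ee_pos: [636.4, 3.3, 389.0]
tool_rot: [0.682, 0.731, -0.001, -0.001]
wrist_force: [-6.6, 2.7, -2.5]
grip_width: 0.117
grip_force: 30.0
0.5676183223548229 0.5638451318332838 0.5728078185853447 [-6.61  2.74 -2.46]
[[112 110 107 105  95  92  99 101 101 126 159 176 177 177 169 160 158 123
   69  70]
 [109 106 108 108 102  99 103 103 124 161 174 175 177 170 141 111  98  82
   80  84]
 [104 101 102 108 101 100 103 124 161 175 177 175 168 140 100  85  82  82
   86  87]
 [100  88  96 108  99 106 108 142 174 170 164 160 143  99  83  81  85  86
   81  87]
 [113  89  99 106 105 110 106 123 151 140 121 108  96  81  81  81  79  76
   72  78]
 [109  97 100 103  99  87  88 100  84  69  71  77  75  71  76  73  74  75
   71  77]
 [ 78  83  84  84  73  70  67  61  66  67  62  70  73  74  73  76  87  82
   70  70]
 [ 69  66  62  62  65  71  81  96  99  62  62  70  74  72  72  74  91  83
   60  60]
 [ 72  75  87 106 118 123 145 168 144  68  57  84  84  66  60  65  65  62
   63  60]
 [120 130 140 156 166 176 198 203 149  76  88 129 139 101  63  58  62  63
   64  62]
 [165 167 165 164 176 196
[... 1377 characters left out ...]
 195 186 165 138 121 100  65  64 131 177 175 177 177]
 [192 192 193 193 194 195 196 196 189 177 142  73  67 130 176 178 178 177]
 [194 194 196 193 196 196 198 196 198 191 154  81  78 135 179 177 177 177]
 [191 192 193 193 195 195 195 196 190 174 137 103 113 157 176 180 175 176]
 [193 192 193 195 194 194 197 191 175 140 125 135 156 176 179 180 178 178]
 [194 195 197 195 196 199 197 180 142 119 123 140 168 176 177 177 181 178]
 [195 194 195 196 196 196 180 143 105 103 115 125 159 176 177 169 160 173]
 [195 195 195 196 196 185 147 104  89  93 106 120 153 177 169 135 118 142]
 [194 197 198 195 187 148 107  91  87  87  98 121 160 168 138  98  83  96]]
flag 365.04651162790697 172.48837209302326 43
```

The flag hasn't moved: (365.0,172.5) against (365.1,172.5) at the start. The lid is at about 0.56 by both arm pose and corner shift, matching the index. One still row to confirm it is steady, then hand in.

```bash
python3 -m creep '{"slide":[[0,0,0],[0,0,0],[0,0,0]],"turn":[0,0,0]}' && python3 chk.py && python3 -c "
from workcell import *
print(hand_in())"
```

```text
clock: 12.8
ee_pos: [636.5, 3.4, 389.0]
tool_rot: [0.682, 0.731, -0.001, -0.001]
wrist_force: [-7.8, 2.2, -3.0]
grip_width: 0.116
grip_force: 30.0
0.5678440294442463 0.5640826365169589 0.5730452627205538 [-7.78  2.17 -3.01]
the job is handed in; nothing more can be done
None
```

I handed the job in at 12.8 s: the door is open about 90° and the gripper is holding the lid steady at about 0.56 rad, in line with the index arm (also about 0.56) to within roughly 0.02 rad; the arm has not moved and nothing touched the bottle, spool or block as far as I saw, though I did not re-check them at the end.

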